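Tap a bearing cup home square with a drift

ROBOT

A 6-joint arm with a two-finger parallel gripper is mounted at the origin on the work surface; the furniture and walls round the work are solid. World frame = base frame: x ahead of the robot, y to its left, z up, the work surface at z = 0. Lengths are in mm, angles in rad, forces in N, time in s.
With the tool pointing down it reaches from about 350 to 775 mm from the base axis. Payload 7.3 kg.
Tool frame: the origin (TCP) lies on the centre line of the jaws, within the pads' length; the fingertips stand 22 mm ahead of it and the grasp point (between the pads) lies 3 mm ahead of it; z points along the fingers, y is the direction in which the jaws open and shut (so a half turn about z gives the same grasp; the last joint's range is limited). The gripper opens to 92 mm and grips with 3 to 60 N. Pads are 19 mm wide; open, the fingers measure 130 mm over their backs; the gripper's body (75 mm by 190 mm) begins 47 mm behind the grasp point.
Start: joints at [-1.365, 0.342, 1.524, -0, 1.275, -0.146], TCP at [180.931, -492.856, 248.741] pointing down, gripper open.
Joint ranges: [-2.53, 2.53], [-0.77, 2.02], [0.04, 2.7], [-1, 4.14], [0.28, 2.66], [-3.11, 3.11]. Speed limits (rad/s): [2.57, 2.57, 3.14, 3.14, 3.14, 3.14].

INTERFACE

Orientations are given as [roll, pitch, yaw] about the fixed x, y, z axes, in that order (R = Rz(yaw) Ry(pitch) Rx(roll)).
In Python, from plant import bot gives the robot as it stands.
- The arm moves only by the tool play_rows, never from a script. Its argument "moves" is one flat list of numbers, 5 for each row, row after row: the closure in counts, from 0 (fully open) to 255 (shut), then the shift along the tool's x, y, z in mm, then the turn about the tool's z in degrees. A call has 1 to 8 rows; each row is the pose to reach, as a shift and turn from the pose commanded when the call began, along the tool's axes at that moment; what a row does not reach only later rows make up. A row lasts 1/12 s, in which the tool goes at most 41.7 mm and 7.16 degrees, less where a joint would pass 70% of its speed; a pose out of reach is approached as far as the arm can. A call with a gripper value outside its range is refused whole. The fingers move at their own pace and stop on an object; the grip force is fixed at half the most. Time passes only in rows, so rows that repeat a pose let the fingers close. It gives the time, the measured TCP pose, the force and the opening at its end, in the units of the state.
- bot.get_obs(): the state, without advancing time (a new reading comes with each control period).
- bot.capture(name): name is "scene" or "top"; returns a dict with "color" (384x512x3 uint8, red, green, blue), "fx", "fy", "cx", "cy" (pixels), "world_to_cam" (4x4, takes a point from world to camera coordinates). Camera axes: x right, y down, z forward; pixel columns grow to the right and rows downward; lengths in mm; the calibration is good to about 2 mm. A picture is of the moment at which its call begins. There is no depth.
- bot.close_job(): hands the job in, once; it reports no verdict.
The state is a dict: "time": time; "joint_positions": joint angles; "dq": joint speeds; "tau": joint torques, N m; "tool_pos": TCP position; "tcp_rot": TCP orientation; "contact_force": force on the tool from outside, world axes, zero at the start; "moment": the same for the moment, N m; "grip_width": finger opening in mm.
Only numpy, scipy, OpenCV 4.12 (cv2) and the standard library are available. Lean on these libraries where they do the work, as an engineer would, in place of code of your own. Each camera call takes 0.05 s, during which the arm holds its last target.

TASK

A flanged bearing cup has been started by hand, a little askew, in the bore of the grey housing. Take the brass drift from its wooden stand and, touching the cup with the drift only, press it home gently on its rim, first one side then the other so that it goes in square (never one side more than about 5 mm ahead of the other), until the flange stops tight on its seat ring all round; then bed it with a firm press of about 20 N held for a moment, never more than 35 N. Stand the drift back in its stand and leave the other things on the bench alone.

Things in the scene. Friction and masses are not known exactly. Their poses are not given: they have to be found in the camera images.
- housing: grey cast bearing housing, fixed: base plate 116 x 84 x 14 mm with four bolts, round upright boss of 75 mm diameter in the middle, vertical bore. Origin: centre of the underside, on the bore axis; z up along the bore axis.
- housing_face (a point): centre of the boss's flat upper face, 46 mm above the bench, on the bore axis. A dark steel seat ring (55 mm inside, 65 mm outside) stands 0.5 to 3.5 mm above this face, how much is not known and differs each time: the cup's flange stops on it.
- cup: plain steel bearing cup: flange 60 mm across and 5 mm thick, open hole of 34 mm, spigot 49 mm across and 24 mm long below the flange, held in the bore by a sprung fit. Origin: on its axis at the underside of the flange; z up along its axis. It starts with its origin about 10 to 12 mm above the housing face, tilted by about 0.035 rad toward any side.
- cup_top (a point): centre of the cup's flat upper rim (pressing face 17 to 30 mm from the axis). A press 22 mm from the axis moves the cup at 8 to 14 N: the pressed side sinks and the opposite side rises a little (it turns about 0.027 rad and its centre sinks about 0.4 mm per mm pressed), and it stays where it is left. Once down on the seat ring it stands firm.
- drift: round brass drift, 116 mm long, about 0.16 kg, standing upright in the stand. Origin: centre of its lower tip; z up along it. From the tip: rod of 13 mm diameter up to 40 mm, collar of 28 mm diameter from 40 to 46 mm (rests on the stand; fingertips just above it can push down on it), grip of 18 mm diameter from 46 to 105 mm, head of 22 mm diameter to the top.
- stand: wooden block 66 x 66 x 46 mm, fixed, with one upright hole of 18 mm diameter, 43 mm deep, in the middle of its top. Origin: centre of the underside, under the hole; z up. With the drift home in it the drift's tip is 6 mm above the underside.
- pliers_1: bystander: red-handled pliers lying flat, 135 x 37 x 8 mm; origin under its middle.
- dapping_block: bystander: steel cube of 50 mm with round hollows; origin under its middle.
- bench_block: bystander: flat steel block 65 x 65 x 18 mm; origin under its middle.
- beeswax: bystander: round cake of wax, 44 mm across, 22 mm high; origin under its middle.
- parts_tin_3: bystander: round white lidded tin, 42 mm across, 18 mm high; origin under its middle.

How it is judged (in metres and radians):
On the way, in this order (a step that is already met when the one before it is completed fails the run):
1. the drift is lifted out of its stand (z of drift in the frame of stand above 0.05 m), for 0.1 s.
2. the cup is home and square on its seat while the drift beds it with more than 17 N (contact force between cup and drift above 17 N and z of cup in the frame of housing_face below 0.0045 m and angle between the z axis of cup and the z axis of housing, either way round below 0.025 rad), for 0.3 s.
At the end, for the whole second after the job is handed in: The cup is down on its seat ring (its origin less than 4.5 mm above the housing face) and square within 0.025 rad; the drift stands at rest in the stand's hole (axis within 8 mm of the stand's, tip less than 12 mm above the stand's underside, tilt under 0.15 rad) (z of cup in the frame of housing_face below 0.0045 m and angle between the z axis of cup and the z axis of housing, either way round below 0.025 rad and horizontal distance between drift and stand below 0.008 m and z of drift in the frame of stand below 0.012 m and angle between drift's own z axis and vertical below 0.15 rad and linear speed of drift below 0.02 m/s); the robot touches nothing.
It fails at once if the cup cocks in the bore by more than 0.09 rad (angle between the z axis of cup and the z axis of housing, either way round above 0.09 rad).
It fails at once if the cup is pressed with more than 36 N (contact force between cup and drift above 36 N).
It fails at once if the gripper or arm itself presses the cup (contact force between cup and the fingers above 1 N or contact force between cup and the arm above 1 N).
It fails at once if a bystander is shifted by more than 20 mm (distance of any of pliers_1, dapping_block, bench_block, beeswax, parts_tin_3 from where it was at the start of the episode above 0.02 m).
It also fails if it takes over 72 s, if anything falls off the work surface, if the arm or the gripper's body presses on something with over 40 N, if the wrist force passes 120 N, or if a joint passes its speed limit or range.

## Working session

There is one attempt and no reset: what is moved stays moved. The work goes in short steps, Python scripts to look and compute and a tool call to move; the robot and the scene stay as the last step left them, time stands still between calls to the robot, and variables do not carry over. Pictures are saved under pics/ and viewed, and the job is handed in when it is done.

Besides the shell and the picture viewer there is one more tool, called after ">>>" as name(argument=value, ...), one argument or row to a line, values as JSON. play_rows: Moves the arm, as the interface text tells. Its arguments: {"type":"object","properties":{"moves":{"type":"array","items":{"type":"number"}}},"required":["moves"]}

```bash
mkdir -p pics; python3 - <<'E'
from plant import bot
import cv2,numpy as np
o=bot.get_obs();print(o)
for n in("scene","top"):
    c=bot.capture(n);cv2.imwrite(f"pics/{n}0.png",c["color"][:,:,::-1]);print(n,c["fx"],c["fy"],c["cx"],c["cy"],np.round(c["world_to_cam"],4).tolist())
E
```

```text
{'time': 0.0, 'joint_positions': array([-1.36500961e+00,  3.42733793e-01,  1.52504095e+00, -1.92444234e-05,
        1.27540781e+00, -1.45997289e-01]), 'dq': array([-0.00013688,  0.00030574,  0.00077906, -0.00074853,  0.00083574,
        0.00068574]), 'tau': array([ 1.15057514e-04, -4.31246710e+01, -2.44215059e+01,  7.18762306e-02,
        5.59891749e-02, -1.41873629e-04]), 'tool_pos': array([ 180.83784167, -492.45875513,  248.03084819]), 'tcp_rot': array([-3.14001700e+00, -2.13089999e-04,  3.51789451e-01]), 'contact_force': array([0.14289617, 0.17997138, 1.3175968 ]), 'moment': array([ 0.02971333, -0.01268866, -0.06974074]), 'grip_width': 92.31127689761989}
scene 410.8730480874139 410.8730480874139 258.50199525980145 192.56628174378542 [[0.9984, 0.0567, -0.0063, -552.1796], [0.0396, -0.7683, -0.6389, 73.7697], [-0.0411, 0.6376, -0.7693, 913.7632], [0.0, 0.0, 0.0, 1.0]]
top 465.1780848039182 465.1780848039182 261.6106746357149 195.26560038726723 [[-0.0103, -0.9999, -0.0078, 65.1241], [-0.9874, 0.0114, -0.1576, 545.6906], [0.1577, 0.0061, -0.9875, 952.924], [0.0, 0.0, 0.0, 1.0]]
```

View pics/scene0.png

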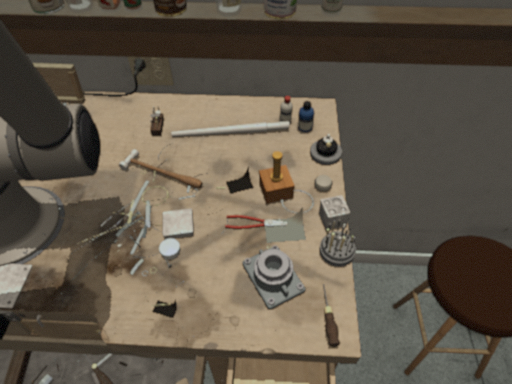

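View pics/top0.png

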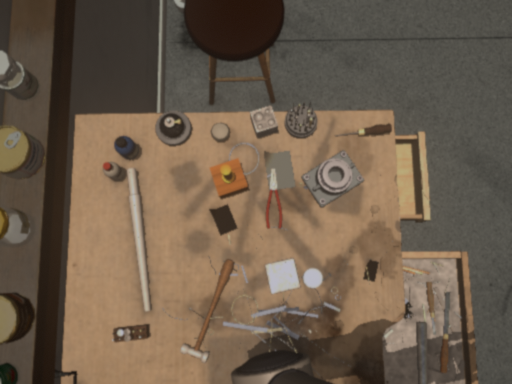

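The scene picture shows the stand and drift near (277,175) and the housing near (273,268). In the top picture they are near (229,178) and (332,175). I'll zoom in.

```bash
python3 - <<'E'
import cv2,numpy as np
t=cv2.imread("pics/top0.png");s=cv2.imread("pics/scene0.png")
a=cv2.resize(t[140:215,195:270],(400,400),interpolation=cv2.INTER_CUBIC)
b=cv2.resize(t[140:215,295:370],(400,400),interpolation=cv2.INTER_CUBIC)
cv2.imwrite("pics/z1.png",np.hstack([a,b]))
a=cv2.resize(s[140:215,240:315],(400,400),interpolation=cv2.INTER_CUBIC)
b=cv2.resize(s[235:310,236:311],(400,400),interpolation=cv2.INTER_CUBIC)
cv2.imwrite("pics/z2.png",np.hstack([a,b]))
E
```

```text
(no output)
```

View pics/z1.png

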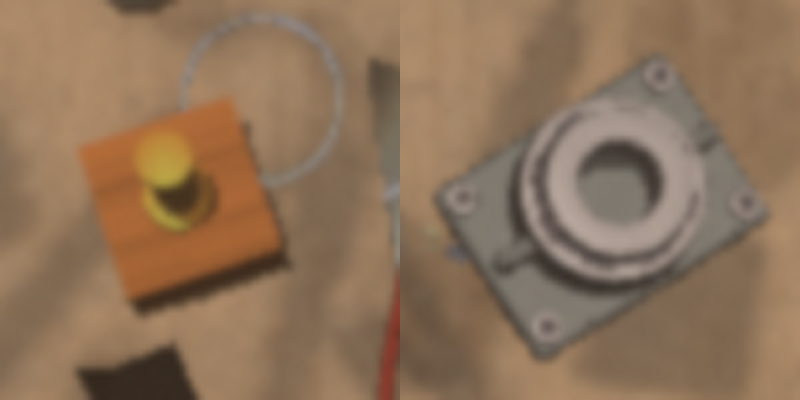

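View pics/z2.png

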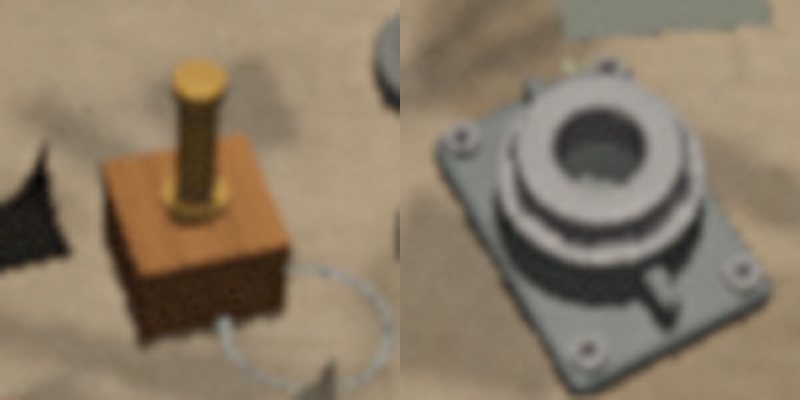

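Top zoom: drift head at about (163,157), stand-top corners at (78,150), (230,98), (287,250), (133,300), and cup hole at (619,181). The four bolts give the plate. I'll cast rays onto known heights in both views.

```bash
cat > h.py <<'E'
import numpy as np,cv2
from plant import bot
def ray(c,uv,z):
    W=np.array(c["world_to_cam"]);R=W[:3,:3];t=W[:3,3]
    C=-R.T@t;d=R.T@np.array([(uv[0]-c["cx"])/c["fx"],(uv[1]-c["cy"])/c["fy"],1])
    return C+d*(z-C[2])/d[2]
def proj(c,P):
    W=np.array(c["world_to_cam"]);p=W[:3,:3]@np.array(P,float)+W[:3,3]
    return np.array([c["cx"]+c["fx"]*p[0]/p[2],c["cy"]+c["fy"]*p[1]/p[2]])
E
python3 - <<'E'
from h import *
T=bot.capture("top");S=bot.capture("scene")
zi=lambda x,y,ox,oy,off=0:((x-off+.5)/400*75-.5+ox,(y+.5)/400*75-.5+oy)
P=lambda n,c,l,z,ox,oy,off=0:(lambda q:print(n,np.round(q,1).tolist(),'mean',q.mean(0).round(1)))(np.array([ray(c,zi(x,y,ox,oy,off),z) for x,y in l])[:,:2])
P('standT',T,[(78,150),(230,98),(287,250),(133,300)],46,195,140)
P('standS',S,[(102,163),(244,136),(290,246),(143,277)],46,240,140)
P('headT',T,[(163,157)],122,195,140)
P('headS',S,[(200,81)],122,240,140)
P('collarS',S,[(196,195)],52,240,140)
P('boltsT',T,[(660,73),(745,203),(548,327),(460,197)],16,295,140,400)
P('boltsS',S,[(610,70),(743,271),(588,350),(461,137)],16,236,235,400)
# hole & flange ellipses
for n,c,ox,oy,cen in(("T",T,295,140,(338,174)),("S",S,236,235,(273,263))):
    im=c["color"][:,:,::-1].copy()
    g=cv2.cvtColor(im,cv2.COLOR_BGR2GRAY);hs=cv2.cvtColor(im,cv2.COLOR_BGR2HSV)
    z=cv2.resize(g[oy:oy+75,ox:ox+75],(600,600),interpolation=cv2.INTER_CUBIC)
    for th in (120,130,140):
        b=(z>th).astype(np.uint8)
        cs,h=cv2.findContours(b,cv2.RETR_CCOMP,cv2.CHAIN_APPROX_NONE)
        for k in cs:
            a=cv2.contourArea(k)
            if a>9000 and len(k)>5:
                e=cv2.fitEllipse(cv2.convexHull(k));uv=((e[0][0]+.5)/8-.5+ox,(e[0][1]+.5)/8-.5+oy)
                print(n,th,a,np.round(e[0],1),np.round(np.array(e[1])/8,1),round(e[2]),np.round(uv,2),ray(c,uv,62)[:2].round(1))
print(np.linalg.norm([1]))
E
```

```text
standT [[607.5, 171.6], [628.4, 110.0], [565.4, 87.2], [545.8, 149.1]] mean [586.8 129.5]
standS [[545.1, 153.6], [606.6, 172.9], [626.9, 110.1], [565.8, 89.9]] mean [586.1 131.6]
headT [[587.6, 130.7]] mean [587.6 130.7]
headS [[586.3, 130.0]] mean [586.3 130. ]
collarS [[586.5, 131.5]] mean [586.5 131.5]
boltsT [[643.5, -124.0], [587.7, -157.1], [536.7, -73.9], [591.6, -39.1]] mean [589.9 -98.5]
boltsS [[589.5, -36.1], [640.6, -119.3], [585.3, -153.1], [533.7, -69.0]] mean [587.3 -94.4]
T 120 13227.5 [ 54.4 395.4] [13.8 33.2] 0 [301.36 188.99] [555.8 -24.8]
T 120 13188.5 [543. 100.] [15.5 30.5] 20 [362.43 152.06] [ 634.1 -156.7]
T 120 101384.0 [412.6 304.2] [51.2 83.8] 154 [346.13 177.58] [ 579.2 -119.8]
T 120 46700.0 [-64.7 791.7] [ 17.9 109. ] 0 [286.48 238.52] [452.1   8.5]
T 130 16848.5 [567.  501.2] [ 9.6 71.8] 2 [365.43 202.22] [ 526.2 -158.1]
T 130 41813.5 [341.5 269.5] [28.7 32.4] 141 [337.25 173.24] [ 588.7 -101.4]
T 130 13637.0 [331.2 269.7] [16.1 17.3] 120 [335.96 173.27] [588.7 -98.7]
T 130 41204.0 [109.5 -15.5] [26.2 92.6] 12 [308.25 137.62] [667.3 -42.2]
T 140 36976.0
[... 405 characters left out ...]
[272.71 267.01] [ 586.4 -107.7]
S 120 13697.5 [299.6 220.8] [15.7 18.3] 93 [273.02 262.16] [586.6 -97.3]
S 130 10578.0 [286.9 486.3] [14.7 24.4] 106 [271.42 295.35] [ 586.1 -165.2]
S 130 40941.0 [469.6 503.6] [39.9 52.8] 26 [294.26 297.51] [ 626.9 -167.1]
S 130 10862.0 [ 20.6 254.3] [22.5 29.7] 62 [238.14 266.35] [ 521.3 -109.7]
S 130 118347.5 [410.  191.5] [44. 73.] 67 [286.81 258.5 ] [612.6 -87.9]
S 130 13490.5 [299.7 252. ] [31.1 35.5] 93 [273.03 266.06] [ 586.9 -105.6]
S 130 14586.5 [299.7 220.8] [16.2 18.7] 93 [273.02 262.16] [586.6 -97.3]
S 140 92182.5 [410.1 190.5] [42.2 70.5] 64 [286.82 258.38] [612.7 -87.6]
S 140 15672.5 [299.6 220.6] [16.7 19.3] 93 [273.01 262.14] [586.6 -97.2]
1.0
```

>>> play_rows(
  moves=[0,10,-7.5,0,0,0,30,-22.5,0,0,0,58,-43,0,0,0,86,-64,0,0,0,114,-85,0,0,0,142,-106,0,0,0,170,-127,0,0,0,198,-148,0,0],
)

```text
time: 0.87
tool_pos: [316.3, -283.3, 248.8]
tcp_rot: [3.142, -0.0, 0.352]
contact_force: [0.5, 0.3, 0.6]
grip_width: 91.7
```

>>> play_rows(
  moves=[0,28,-21,0,0,0,56,-42,0,0,0,84,-63,0,0,0,112,-84,0,0,0,140,-105,0,0,0,168,-126,0,0,0,196,-147,0,0,0,224,-168,0,0],
)

```text
time: 1.53
tool_pos: [468.3, -48.3, 248.8]
tcp_rot: [-3.142, -0.0, 0.352]
contact_force: [0.4, -1.4, 0.6]
grip_width: 91.8
```

>>> play_rows(
  moves=[0,28,-21,5,0,0,56,-42,15,0,0,84,-62,30,0,0,112,-84,45,0,0,138,-103,60,0,0,158,-118,70,0,0,170,-127,78,0,0,174,-129,80,0],
)

```text
time: 2.2
tool_pos: [586.4, 133.1, 166.7]
tcp_rot: [-3.14, 0.003, 0.355]
contact_force: [-0.1, -1.3, -0.3]
grip_width: 91.8
```

```bash
cat >> h.py <<'E'
def st():
    o=bot.get_obs();print(round(o["time"],2),np.round(o["tool_pos"],2),np.round(o["tcp_rot"],4),"F",np.round(o["contact_force"],1),"g",round(o["grip_width"],1))
    return o
def togo(X,Y,Z):
    o=st();y=o["tcp_rot"][2];c,s=np.cos(y),np.sin(y);d=np.array([X,Y,Z])-o["tool_pos"]
    print("tool shift",np.round([c*d[0]+s*d[1],s*d[0]-c*d[1],-d[2]],1))
E
python3 - <<'E'
from h import *
togo(587,130.5,82)
c=bot.capture("scene");cv2.imwrite("pics/s1.png",c["color"][:,:,::-1])
c=bot.capture("top");cv2.imwrite("pics/t1.png",c["color"][:,:,::-1])
E
```

```text
2.2 [586.39 133.13 166.67] [-3.1403e+00  2.7000e-03  3.5450e-01] F [-0.1 -1.3 -0.3] g 91.8
tool shift [-0.3  2.7 84.7]
```

View pics/s1.png

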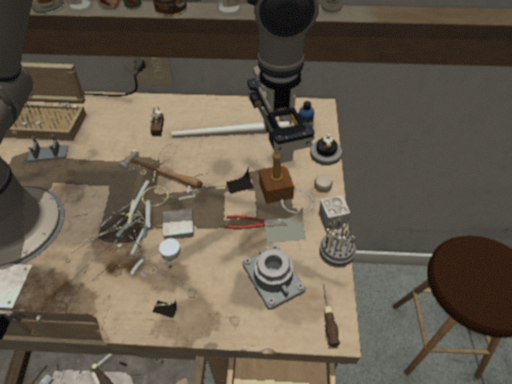

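```bash
python3 - <<'E'
from h import *
togo(587,130.5,82)
E
```

```text
2.3 [586.44 131.05 168.04] [-3.1413e+00  1.6000e-03  3.5330e-01] F [-0.3 -0.1  0.5] g 92.1
tool shift [ 0.3  0.7 86. ]
```

The gripper appears above and behind the drift, near (290,130). I'll check the projection of the fingertips.

```bash
python3 - <<'E'
from h import *
S=bot.capture("scene");T=bot.capture("top")
for p in [(586.4,131,146),(586.4,131,168),(586.4,131,215),(587,130.5,122)]:print(p,proj(S,p).round(1),proj(T,p).round(1))
c,s=np.cos(.353),np.sin(.353)
for k in(-46,46):print(proj(S,(586.4+s*k,131-c*k,146)).round(1))
a=cv2.resize(S["color"][90:190,230:330,::-1],(600,600),interpolation=cv2.INTER_CUBIC);cv2.imwrite("pics/s1z.png",a)
E
```

```text
(586.4, 131, 146) [277.5 146.3] [223.9 167. ]
(586.4, 131, 168) [277.8 138.5] [222.9 164.4]
(586.4, 131, 215) [278.5 120.8] [220.6 158.6]
(587, 130.5, 122) [277.4 154.6] [225.2 169.3]
[270.7 132.2]
[284.8 161.4]
```

View pics/s1z.png

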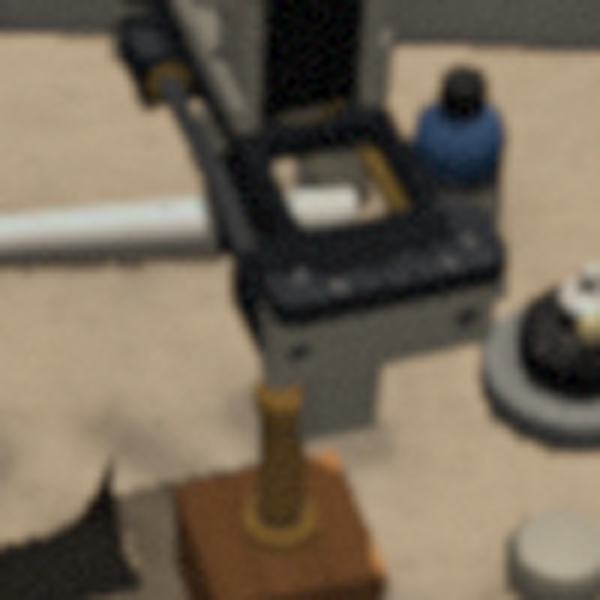

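The fingertip shows where predicted, near (286,162), so the jaws straddle the drift. I'll descend.

>>> play_rows(
  moves=[0,0.3,0.5,14,0,0,0.3,0.5,28,0,0,0.3,0.5,42,0,0,0.3,0.5,56,0,0,0.3,0.5,68,0,0,0.3,0.5,78,0,0,0.3,0.5,84,0,0,0.3,0.5,85,0],
)

```text
time: 3.07
tool_pos: [587.0, 129.2, 83.2]
tcp_rot: [-3.141, 0.001, 0.351]
contact_force: [-0.9, 0.7, 0.6]
grip_width: 92.4
```

>>> play_rows(
  moves=[60,0,0,0,0,120,0,0,0,0,170,0,0,0,0,200,0,0,0,0,230,0,0,0,0,255,0,0,0,0,255,0,0,0,0,255,0,0,0,0],
)

```text
time: 3.73
tool_pos: [587.6, 129.9, 83.7]
tcp_rot: [3.141, -0.0, 0.352]
contact_force: [-0.2, -0.2, -0.2]
grip_width: 43.5
```

```bash
python3 - <<'E'
from h import *
st()
S=bot.capture("scene")
a=cv2.resize(S["color"][100:200,230:330,::-1],(600,600),interpolation=cv2.INTER_CUBIC);cv2.imwrite("pics/s2z.png",a)
E
```

```text
3.73 [587.56 129.91  83.73] [ 3.1415e+00 -1.0000e-04  3.5180e-01] F [-0.2 -0.2 -0.2] g 43.5
```

View pics/s2z.png

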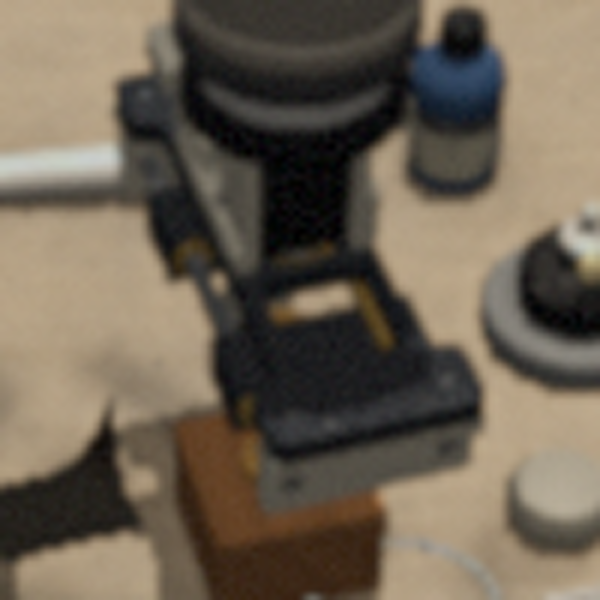

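>>> play_rows(
  moves=[255,0,0,3,0,255,0,0,3,0,255,0,0,3,0,255,0,0,3,0,255,0,0,3,0,255,0,0,3,0],
)

```text
time: 4.28
tool_pos: [587.4, 129.9, 80.5]
tcp_rot: [3.142, 0.0, 0.352]
contact_force: [0.1, 0.9, -1.8]
grip_width: 17.5
```

>>> play_rows(
  moves=[255,0,0,0,0,255,0,0,0,0,255,0,0,0,0],
)

```text
time: 4.53
tool_pos: [587.5, 129.9, 80.6]
tcp_rot: [3.142, 0.0, 0.352]
contact_force: [-0.2, -0.8, -1.4]
grip_width: 17.6
```

>>> play_rows(
  moves=[255,0,0,-4,0,255,0,0,-12,0,255,0,0,-24,0,255,0,0,-40,0,255,0,0,-58,0,255,0,0,-76,0,255,0,0,-88,0,255,0,0,-90,0],
)

```text
time: 5.2
tool_pos: [589.0, 130.1, 174.3]
tcp_rot: [3.14, -0.006, 0.352]
contact_force: [-0.3, 0.0, -1.6]
grip_width: 17.4
```

```bash
python3 - <<'E'
from h import *
S=bot.capture("scene");T=bot.capture("top")
o=st();p=o["tool_pos"]
print(proj(S,(p[0],p[1],p[2]-74.6)).round(1),proj(S,(p[0],p[1],p[2]-34.6)).round(1))
a=cv2.resize(S["color"][110:210,230:330,::-1],(600,600),interpolation=cv2.INTER_CUBIC);cv2.imwrite("pics/s3z.png",a)
togo(588,-97,137)
E
```

```text
5.3 [587.8  129.94 171.63] [ 3.1411e+00 -1.7000e-03  3.5180e-01] F [-0.5 -0.5 -1.2] g 17.4
[277.5 162.9] [278.  149.8]
5.3 [587.8  129.94 171.63] [ 3.1411e+00 -1.7000e-03  3.5180e-01] F [-0.5 -0.5 -1.2] g 17.4
tool shift [-78.  213.1  34.6]
```

View pics/s3z.png

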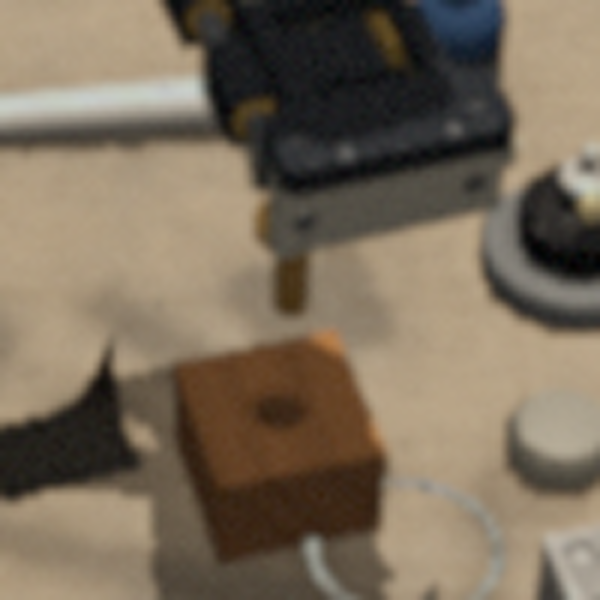

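Tip at (278,161), as predicted (277.5,163). The drift is vertical in the grip. I'll move to above the +tool-x side of the rim.

>>> play_rows(
  moves=[255,-4,15,0,0,255,-12,42,0,0,255,-20,76,0,0,255,-29,110,0,0,255,-38,144,0,0,255,-47,178,4,0,255,-54,204,12,0,255,-56,213,20,0],
)

```text
time: 5.97
tool_pos: [608.0, -93.5, 149.5]
tcp_rot: [3.141, 0.001, 0.348]
contact_force: [-1.1, -0.2, -1.9]
grip_width: 17.5
```

>>> play_rows(
  moves=[255,0,0,0,0,255,0,0,0,0,255,0,0,0,0],
)

```text
time: 6.22
tool_pos: [608.2, -87.9, 150.4]
tcp_rot: [-3.141, 0.001, 0.353]
contact_force: [-0.4, 0.7, -1.2]
grip_width: 17.4
```

```bash
python3 - <<'E'
from h import *
S=bot.capture("scene");T=bot.capture("top")
a=cv2.resize(S["color"][215:315,220:320,::-1],(400,400),interpolation=cv2.INTER_CUBIC)
b=cv2.resize(T["color"][125:225,290:390,::-1],(400,400),interpolation=cv2.INTER_CUBIC);cv2.imwrite("pics/s4z.png",np.hstack([a,b]))
togo(588+22*.939,-97+22*.345,137)
p=bot.get_obs()["tool_pos"];print(proj(S,p-[0,0,74.6]))
E
```

```text
6.32 [608.52 -87.68 151.07] [ 3.1416e+00 -4.0000e-04  3.5380e-01] F [ 0.   0.3 -2. ] g 17.3
tool shift [-0.5  1.7 14.1]
[284.98504075 254.34004709]
```

View pics/s4z.png

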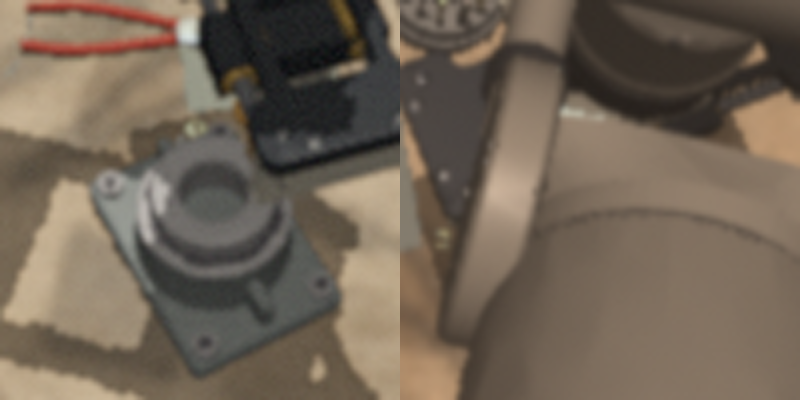

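>>> play_rows(
  moves=[255,-0.2,0.8,4,0,255,-0.5,1.5,8,0,255,-0.5,1.5,11,0,255,-0.5,1.5,12,0,255,-0.5,1.5,12,0,255,-0.5,1.5,12,0],
)

```text
time: 6.82
tool_pos: [608.4, -90.9, 138.6]
tcp_rot: [-3.142, 0.0, 0.352]
contact_force: [-0.2, 0.1, -1.7]
grip_width: 17.3
```

>>> play_rows(
  moves=[255,0,0,0.7,0,255,0,0,0.7,0],
)

```text
time: 6.98
tool_pos: [608.5, -91.0, 138.0]
tcp_rot: [3.141, -0.0, 0.352]
contact_force: [-0.6, -0.8, -1.4]
grip_width: 17.3
```

>>> play_rows(
  moves=[255,0,0,0.5,0,255,0,0,0.5,0],
)

```text
time: 7.15
tool_pos: [608.4, -91.0, 137.5]
tcp_rot: [3.141, -0.0, 0.352]
contact_force: [-0.2, -0.3, -1.7]
grip_width: 17.4
```

>>> play_rows(
  moves=[255,0,0,0.5,0,255,0,0,0.5,0],
)

```text
time: 7.32
tool_pos: [608.5, -91.0, 137.2]
tcp_rot: [3.141, -0.0, 0.352]
contact_force: [0.9, 0.3, -0.4]
grip_width: 17.7
```

>>> play_rows(
  moves=[255,0,0,0.5,0,255,0,0,0.5,0],
)

```text
time: 7.48
tool_pos: [608.6, -91.0, 136.9]
tcp_rot: [3.141, -0.001, 0.352]
contact_force: [-1.0, 0.4, 0.9]
grip_width: 17.3
```

>>> play_rows(
  moves=[255,0,0,0.4,0,255,0,0,0.4,0],
)

```text
time: 7.65
tool_pos: [608.7, -91.0, 136.5]
tcp_rot: [3.141, -0.001, 0.352]
contact_force: [-0.1, 0.8, 2.6]
grip_width: 17.5
```

Contact on side A came at TCP z of about 137.2. Next is the opposite side, B.

>>> play_rows(
  moves=[255,0,0,-3,0,255,-8,0,-4.5,0,255,-22,0,-4.5,0,255,-36,0,-4.5,0,255,-42,-1,-4,0,255,-43,-1,-3,0,255,-43,-1,-3,0,255,-43,-1,-3,0],
)

```text
time: 8.32
tool_pos: [568.1, -104.8, 139.1]
tcp_rot: [3.141, -0.0, 0.352]
contact_force: [0.1, 0.2, -2.1]
grip_width: 17.4
```

>>> play_rows(
  moves=[255,0,0,1,0,255,0,0,1,0],
)

```text
time: 8.48
tool_pos: [568.1, -104.6, 137.9]
tcp_rot: [3.142, -0.0, 0.352]
contact_force: [-1.0, 0.4, -2.2]
grip_width: 18.0
```

>>> play_rows(
  moves=[255,0,0,0.8,0,255,0,0,0.8,0],
)

```text
time: 8.65
tool_pos: [567.8, -104.7, 137.0]
tcp_rot: [-3.141, 0.0, 0.352]
contact_force: [-0.3, 0.0, -2.0]
grip_width: 17.4
```

>>> play_rows(
  moves=[255,0,0,0.5,0,255,0,0,0.5,0],
)

```text
time: 8.82
tool_pos: [567.7, -104.7, 136.7]
tcp_rot: [-3.142, 0.0, 0.352]
contact_force: [-0.2, 0.3, -1.9]
grip_width: 17.7
```

>>> play_rows(
  moves=[255,0,0,0.5,0,255,0,0,0.5,0],
)

```text
time: 8.98
tool_pos: [567.7, -104.8, 136.3]
tcp_rot: [3.141, 0.0, 0.352]
contact_force: [-0.0, 1.1, -0.7]
grip_width: 17.3
```

>>> play_rows(
  moves=[255,0,0,0.5,0,255,0,0,0.5,0],
)

```text
time: 9.15
tool_pos: [567.7, -104.8, 135.8]
tcp_rot: [3.141, 0.0, 0.352]
contact_force: [0.4, -0.1, -1.6]
grip_width: 17.3
```

>>> play_rows(
  moves=[255,0,0,0.5,0,255,0,0,0.5,0],
)

```text
time: 9.32
tool_pos: [567.8, -104.9, 135.6]
tcp_rot: [3.141, -0.0, 0.352]
contact_force: [0.2, 0.2, 0.9]
grip_width: 17.5
```

B contact came at about 135.9, so side A is high by about 1.3 mm (0.03 rad). I'll press A first.

>>> play_rows(
  moves=[255,0,0,-3,0,255,8,0,-6,0,255,22,0,-6,0,255,36,0,-6,0,255,42,0,-5,0,255,43,0,-3,0,255,43,0,-1.5,0,255,43,0,-1,0],
)

```text
time: 9.98
tool_pos: [608.0, -89.9, 136.2]
tcp_rot: [-3.142, -0.0, 0.352]
contact_force: [1.1, 1.0, 0.6]
grip_width: 17.5
```

>>> play_rows(
  moves=[255,0,0,0.8,0,255,0,0,1.5,0,255,0,0,1.5,0],
)

```text
time: 10.23
tool_pos: [608.2, -90.1, 135.4]
tcp_rot: [3.141, -0.001, 0.352]
contact_force: [1.4, 1.9, 2.1]
grip_width: 18.1
```

>>> play_rows(
  moves=[255,0,0,0.4,0,255,0,0,0.8,0,255,0,0,0.8,0],
)

```text
time: 10.48
tool_pos: [608.5, -90.0, 134.5]
tcp_rot: [3.141, -0.001, 0.352]
contact_force: [1.7, 1.6, 4.3]
grip_width: 17.5
```

```bash
python3 - <<'E'
from h import *
S=bot.capture("scene");st()
a=cv2.resize(S["color"][200:300,220:320,::-1],(600,600),interpolation=cv2.INTER_CUBIC)
cv2.imwrite("pics/s5z.png",a);st()
E
```

```text
10.53 [608.5  -90.07 134.46] [ 3.1408e+00 -1.2000e-03  3.5170e-01] F [1.7 1.2 5.6] g 17.4
10.53 [608.5  -90.07 134.46] [ 3.1408e+00 -1.2000e-03  3.5170e-01] F [1.7 1.2 5.6] g 17.4
```

View pics/s5z.png

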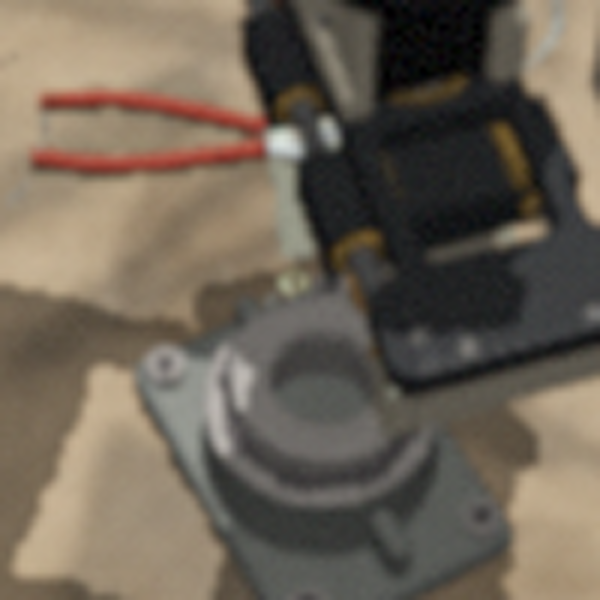

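>>> play_rows(
  moves=[255,0,0,0.4,0,255,0,0,0.8,0,255,0,0,0.8,0],
)

```text
time: 10.78
tool_pos: [608.6, -90.1, 133.6]
tcp_rot: [3.141, -0.001, 0.352]
contact_force: [2.4, 1.3, 4.9]
grip_width: 17.4
```

```bash
python3 - <<'E'
from h import *
st()
E
```

```text
10.78 [608.64 -90.07 133.57] [ 3.1407e+00 -1.4000e-03  3.5180e-01] F [2.4 1.3 4.9] g 17.4
```

>>> play_rows(
  moves=[255,0,0,-4,0,255,0,0,-12,0,255,-12,0,-20,0,255,-26,0,-24,0,255,-38,0,-24,0,255,-43,0,-24,0,255,-43,0,-24,0],
)

```text
time: 11.37
tool_pos: [566.5, -105.2, 157.1]
tcp_rot: [-3.141, 0.002, 0.351]
contact_force: [0.4, 1.3, -1.9]
grip_width: 17.3
```

```bash
python3 - <<'E'
from h import *
S=bot.capture("scene");o=st();p=o["tool_pos"]
for d in (74.6,70,34.6):print(d,((proj(S,p-[0,0,d])-[220,200]+.5)*6).round(0))
a=cv2.resize(S["color"][200:300,220:320,::-1],(600,600),interpolation=cv2.INTER_CUBIC)
cv2.imwrite("pics/s6z.png",a);st()
E
```

```text
11.42 [ 567.31 -105.03  157.19] [-3.1413e+00  8.0000e-04  3.5110e-01] F [ 0.3 -0.9 -1.1] g 17.3
74.6 [259. 361.]
70 [259. 353.]
34.6 [259. 292.]
11.42 [ 567.31 -105.03  157.19] [-3.1413e+00  8.0000e-04  3.5110e-01] F [ 0.3 -0.9 -1.1] g 17.3
```

View pics/s6z.png

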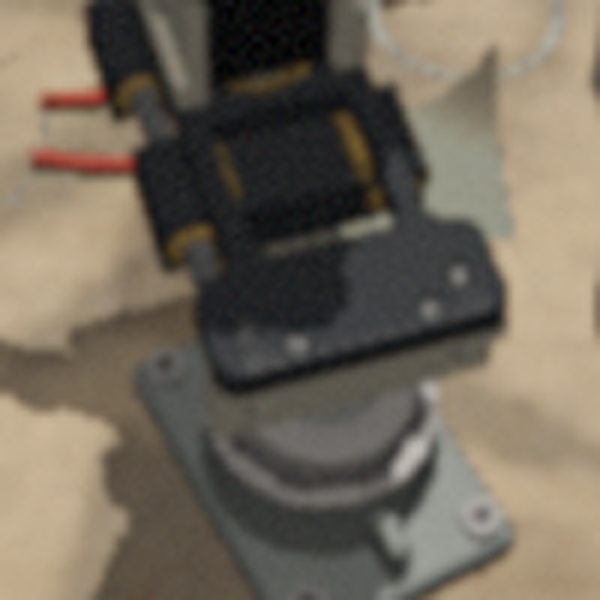

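>>> play_rows(
  moves=[255,0,0,8,0,255,0,0,15,0,255,0,0,18.5,0,255,0,0,19.5,0,255,0,0,19.5,0,255,0,0,19.5,0],
)

```text
time: 11.92
tool_pos: [567.8, -104.7, 137.5]
tcp_rot: [-3.141, 0.0, 0.352]
contact_force: [-0.2, 0.3, -0.1]
grip_width: 17.5
```

>>> play_rows(
  moves=[255,0,0,0.5,0,255,0,0,1,0,255,0,0,1,0],
)

```text
time: 12.17
tool_pos: [567.8, -104.8, 136.9]
tcp_rot: [3.141, -0.0, 0.352]
contact_force: [0.3, 0.5, -1.6]
grip_width: 17.1
```

>>> play_rows(
  moves=[255,0,0,0.5,0,255,0,0,0.5,0,255,0,0,0.5,0],
)

```text
time: 12.42
tool_pos: [567.7, -104.8, 136.2]
tcp_rot: [3.141, -0.0, 0.352]
contact_force: [0.4, -1.4, -0.9]
grip_width: 17.4
```

>>> play_rows(
  moves=[255,0,0,0.5,0,255,0,0,0.5,0,255,0,0,0.5,0],
)

```text
time: 12.67
tool_pos: [567.7, -104.8, 135.7]
tcp_rot: [3.141, -0.0, 0.352]
contact_force: [1.1, 0.0, -1.6]
grip_width: 17.4
```

>>> play_rows(
  moves=[255,0,0,0.7,0,255,0,0,0.7,0,255,0,0,0.7,0],
)

```text
time: 12.92
tool_pos: [567.7, -104.9, 135.2]
tcp_rot: [3.141, -0.0, 0.352]
contact_force: [-1.4, 0.3, 1.5]
grip_width: 17.5
```

>>> play_rows(
  moves=[255,0,0,-3,0,255,8,0,-4,0,255,22,0,-4,0,255,36,0,-4,0,255,42,0,-2,0,255,43,0,-1,0,255,43,0,-0.5,0,255,43,0,-0.5,0],
)

```text
time: 13.58
tool_pos: [607.4, -90.0, 135.0]
tcp_rot: [-3.141, 0.001, 0.352]
contact_force: [0.3, -0.4, -0.9]
grip_width: 17.7
```

>>> play_rows(
  moves=[255,0,0,0.5,0,255,0,0,0.5,0,255,0,0,0.5,0],
)

```text
time: 13.83
tool_pos: [607.8, -90.2, 135.1]
tcp_rot: [3.141, 0.0, 0.351]
contact_force: [0.6, 0.0, -0.8]
grip_width: 17.6
```

>>> play_rows(
  moves=[255,0,0,0.7,0,255,0,0,0.7,0,255,0,0,0.7,0],
)

```text
time: 14.08
tool_pos: [608.0, -90.0, 134.3]
tcp_rot: [3.142, 0.0, 0.352]
contact_force: [0.3, 0.5, -1.3]
grip_width: 17.3
```

Side A sank about 2.5 mm and the tilt is now about 0.03 rad the other way. I'll press B by about 2.5 mm.

>>> play_rows(
  moves=[255,0,0,-3,0,255,-8,0,-5,0,255,-22,0,-5,0,255,-36,0,-5,0,255,-42,0,-4,0,255,-43,0,-2.5,0,255,-43,0,-1.5,0,255,-43,0,-1,0],
)

```text
time: 14.75
tool_pos: [568.1, -104.8, 135.3]
tcp_rot: [3.141, -0.001, 0.352]
contact_force: [-0.0, -0.7, -0.1]
grip_width: 17.8
```

>>> play_rows(
  moves=[255,0,0,0.4,0,255,0,0,0.8,0,255,0,0,1.2,0,255,0,0,1.6,0,255,0,0,2,0,255,0,0,2.3,0,255,0,0,2.3,0],
)

```text
time: 15.33
tool_pos: [567.6, -104.9, 133.0]
tcp_rot: [3.141, 0.0, 0.352]
contact_force: [-1.7, -0.9, 3.6]
grip_width: 17.7
```

>>> play_rows(
  moves=[255,0,0,-3,0,255,8,0,-5,0,255,22,0,-5,0,255,36,0,-5,0,255,42,0,-4,0,255,43,0,-2.5,0,255,43,0,-1.5,0,255,43,0,-1.5,0],
)

```text
time: 16.0
tool_pos: [607.6, -89.9, 133.9]
tcp_rot: [-3.141, 0.001, 0.352]
contact_force: [-0.7, 0.1, -2.1]
grip_width: 17.5
```

>>> play_rows(
  moves=[255,0,0,0.4,0,255,0,0,0.6,0,255,0,0,0.6,0],
)

```text
time: 16.25
tool_pos: [607.7, -90.2, 133.9]
tcp_rot: [-3.142, 0.0, 0.351]
contact_force: [0.0, -0.2, -2.3]
grip_width: 17.7
```

>>> play_rows(
  moves=[255,0,0,0.4,0,255,0,0,0.6,0,255,0,0,0.6,0],
)

```text
time: 16.5
tool_pos: [608.0, -90.1, 133.6]
tcp_rot: [3.141, -0.0, 0.352]
contact_force: [-1.2, -0.5, -1.2]
grip_width: 17.6
```

>>> play_rows(
  moves=[255,0,0,0.4,0,255,0,0,0.8,0,255,0,0,1.2,0,255,0,0,1.6,0,255,0,0,1.6,0],
)

```text
time: 16.92
tool_pos: [608.5, -89.9, 132.0]
tcp_rot: [3.141, -0.001, 0.352]
contact_force: [0.2, 0.5, 4.0]
grip_width: 17.6
```

```bash
python3 - <<'E'
from h import *
S=bot.capture("scene");o=st()
a=cv2.resize(S["color"][200:300,220:320,::-1],(600,600),interpolation=cv2.INTER_CUBIC)
cv2.imwrite("pics/s7z.png",a);st()
E
```

```text
16.97 [608.46 -89.91 132.02] [ 3.1411e+00 -1.0000e-03  3.5180e-01] F [0.3 1.9 4.3] g 17.5
16.97 [608.46 -89.91 132.02] [ 3.1411e+00 -1.0000e-03  3.5180e-01] F [0.3 1.9 4.3] g 17.5
```

View pics/s7z.png

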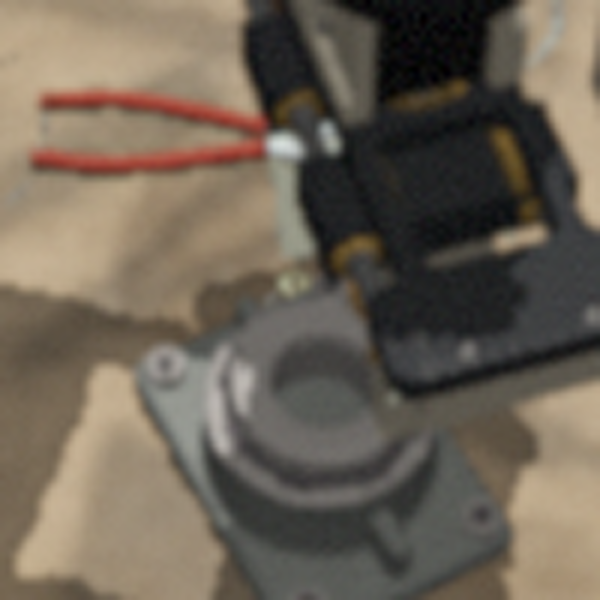

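```bash
python3 - <<'E'
import cv2,numpy as np
s0=cv2.imread("pics/scene0.png")
z0=cv2.resize(s0[200:300,220:320],(600,600),interpolation=cv2.INTER_CUBIC)
z5=cv2.imread("pics/s5z.png");z7=cv2.imread("pics/s7z.png")
cv2.imwrite("pics/cmp.png",np.hstack([z[300:560,190:450] for z in(z0,z5,z7)]))
g=lambda z:cv2.cvtColor(z,cv2.COLOR_BGR2GRAY)
for n,z in(("0",z0),("5",z5),("7",z7)):
    print(n,[int(v) for v in g(cv2.blur(z,(9,1)))[320:540:4,322]])
    print('x250',[int(v) for v in g(cv2.blur(z,(5,1)))[380:520:4,270]])
E
```

```text
0 [160, 152, 129, 100, 71, 54, 52, 53, 55, 55, 54, 55, 59, 68, 74, 75, 74, 73, 73, 73, 72, 73, 85, 106, 125, 138, 148, 155, 160, 163, 163, 167, 169, 166, 154, 125, 94, 66, 54, 59, 75, 103, 125, 151, 166, 164, 143, 103, 69, 48, 43, 44, 47, 48, 47]
x250 [92, 98, 109, 119, 133, 147, 156, 161, 162, 162, 163, 164, 166, 166, 161, 155, 139, 111, 85, 63, 54, 59, 82, 115, 141, 158, 161, 154, 136, 104, 75, 53, 44, 45, 48]
5 [108, 107, 100, 90, 81, 75, 72, 67, 65, 67, 66, 65, 65, 71, 80, 87, 89, 89, 89, 88, 87, 89, 89, 89, 89, 91, 96, 102, 105, 106, 108, 109, 108, 108, 104, 94, 82, 73, 67, 62, 59, 66, 81, 99, 111, 108, 96, 76, 61, 55, 54, 53, 57, 60, 58]
x250 [83, 84, 88, 95, 101, 106, 107, 109, 109, 108, 108, 110, 112, 112, 107, 100, 89, 79, 75, 71, 67, 63, 67, 80, 94, 104, 107, 104, 95, 81, 69, 58, 53, 54, 56]
7 [108, 109, 106, 101, 91, 79, 72, 67, 65, 65, 66, 67, 67, 69, 76, 85, 88, 88, 89, 90, 89, 88, 89, 90, 88, 88, 92, 95, 102, 107, 106, 107, 109, 112, 110, 103, 93, 81, 68, 61, 59, 69, 82, 99, 110, 108, 96, 77, 63, 55, 53, 54, 55, 56, 57]
x250 [84, 85, 88, 92, 98, 104, 107, 108, 107, 108, 109, 109, 109, 110, 109, 106, 100, 91, 83, 74, 66, 63, 66, 80, 94, 103, 107, 106, 97, 80, 65, 58, 57, 58, 58]
```

View pics/cmp.png

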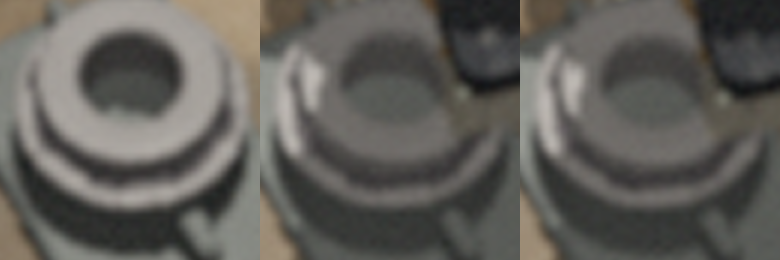

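Between the first press and now the flange edge moved about 5 zoom px (about 2.3 mm) down at constant grip, so the sinking is real and the drift isn't slipping. I'll continue alternating.

>>> play_rows(
  moves=[255,0,0,-3,0,255,-8,0,-5,0,255,-22,0,-5,0,255,-36,0,-5,0,255,-42,0,-4,0,255,-43,0,-2.5,0,255,-43,0,-1.2,0,255,-43,0,-1,0],
)

```text
time: 17.63
tool_pos: [567.9, -104.9, 132.7]
tcp_rot: [3.141, 0.0, 0.352]
contact_force: [-0.7, -0.6, 0.6]
grip_width: 17.3
```

>>> play_rows(
  moves=[255,0,0,0.4,0,255,0,0,0.8,0,255,0,0,1.2,0,255,0,0,1.6,0,255,0,0,1.9,0,255,0,0,1.9,0],
)

```text
time: 18.13
tool_pos: [567.7, -104.8, 131.0]
tcp_rot: [3.141, 0.0, 0.352]
contact_force: [-1.9, -0.4, 3.7]
grip_width: 17.6
```

Now A, to about 129.8.

>>> play_rows(
  moves=[255,0,0,-3,0,255,8,0,-5,0,255,22,0,-5,0,255,36,0,-5,0,255,42,0,-4,0,255,43,0,-2.5,0,255,43,0,-1.2,0,255,43,0,-1,0],
)

```text
time: 18.8
tool_pos: [608.0, -89.9, 131.7]
tcp_rot: [3.142, -0.0, 0.352]
contact_force: [0.8, -0.1, -1.0]
grip_width: 17.6
```

>>> play_rows(
  moves=[255,0,0,0.4,0,255,0,0,0.8,0,255,0,0,1.2,0,255,0,0,1.6,0,255,0,0,2.0,0,255,0,0,2.2,0,255,0,0,2.2,0],
)

```text
time: 19.38
tool_pos: [608.4, -90.1, 129.9]
tcp_rot: [3.141, -0.001, 0.352]
contact_force: [1.2, 2.2, 4.5]
grip_width: 17.4
```

>>> play_rows(
  moves=[255,0,0,-3,0,255,-8,0,-5,0,255,-22,0,-5,0,255,-36,0,-5,0,255,-42,0,-4,0,255,-43,0,-2.5,0,255,-43,0,-1.2,0,255,-43,0,-1,0],
)

```text
time: 20.05
tool_pos: [567.8, -104.9, 130.6]
tcp_rot: [3.141, 0.0, 0.352]
contact_force: [-1.1, 0.1, 0.6]
grip_width: 17.1
```

>>> play_rows(
  moves=[255,0,0,0.4,0,255,0,0,0.8,0,255,0,0,1.2,0,255,0,0,1.6,0,255,0,0,2.0,0,255,0,0,2.2,0,255,0,0,2.2,0],
)

```text
time: 20.63
tool_pos: [567.6, -104.8, 128.6]
tcp_rot: [3.141, 0.0, 0.352]
contact_force: [-3.3, -0.5, 4.0]
grip_width: 17.5
```

The cup origin is now roughly 3–4 mm above the face, so I'll use smaller steps.

>>> play_rows(
  moves=[255,0,0,-3,0,255,8,0,-5,0,255,22,0,-5,0,255,36,0,-5,0,255,42,0,-4,0,255,43,0,-2.5,0,255,43,0,-1.2,0,255,43,0,-1,0],
)

```text
time: 21.3
tool_pos: [608.1, -89.9, 129.4]
tcp_rot: [3.141, -0.001, 0.352]
contact_force: [0.5, 0.7, 0.4]
grip_width: 17.5
```

>>> play_rows(
  moves=[255,0,0,0.4,0,255,0,0,0.8,0,255,0,0,1,0,255,0,0,1,0],
)

```text
time: 21.63
tool_pos: [608.1, -90.1, 129.0]
tcp_rot: [3.141, -0.001, 0.352]
contact_force: [0.4, 1.0, 4.2]
grip_width: 17.8
```

>>> play_rows(
  moves=[255,0,0,0.3,0,255,0,0,0.6,0,255,0,0,0.6,0],
)

```text
time: 21.88
tool_pos: [608.3, -90.1, 128.0]
tcp_rot: [3.141, -0.001, 0.352]
contact_force: [0.7, 1.3, 4.3]
grip_width: 17.4
```

>>> play_rows(
  moves=[255,0,0,-3,0,255,-4,5,-6,0,255,-12,13,-6,0,255,-19,20,-6,0,255,-21.5,22,-5,0,255,-21.5,22,-3,0,255,-21.5,22,-2,0,255,-21.5,22,-1.5,0],
)

```text
time: 22.55
tool_pos: [595.2, -118.0, 128.9]
tcp_rot: [-3.141, 0.001, 0.351]
contact_force: [0.1, -0.7, -1.8]
grip_width: 17.4
```

>>> play_rows(
  moves=[255,0,0,0.3,0,255,0,0,0.5,0,255,0,0,0.5,0],
)

```text
time: 22.8
tool_pos: [595.6, -117.8, 128.7]
tcp_rot: [3.142, 0.0, 0.352]
contact_force: [0.0, 0.9, -0.9]
grip_width: 17.3
```

>>> play_rows(
  moves=[255,0,0,0.3,0,255,0,0,0.5,0,255,0,0,0.5,0],
)

```text
time: 23.05
tool_pos: [595.6, -117.9, 128.5]
tcp_rot: [3.141, -0.0, 0.352]
contact_force: [-0.2, 0.9, -0.5]
grip_width: 17.6
```

>>> play_rows(
  moves=[255,0,0,0.3,0,255,0,0,0.5,0,255,0,0,0.5,0],
)

```text
time: 23.3
tool_pos: [595.6, -118.0, 128.3]
tcp_rot: [3.141, -0.001, 0.352]
contact_force: [-1.1, 1.5, 2.5]
grip_width: 17.6
```

>>> play_rows(
  moves=[255,0,0,-3,0,255,0,-6,-6,0,255,0,-22,-6,0,255,0,-36,-6,0,255,0,-42,-5,0,255,0,-44,-3,0,255,0,-44,-2,0,255,0,-44,-1.5,0],
)

```text
time: 23.97
tool_pos: [580.3, -76.6, 129.0]
tcp_rot: [3.141, 0.0, 0.352]
contact_force: [0.4, 0.7, -1.2]
grip_width: 17.2
```

>>> play_rows(
  moves=[255,0,0,0.3,0,255,0,0,0.5,0,255,0,0,0.5,0],
)

```text
time: 24.22
tool_pos: [580.4, -77.2, 128.7]
tcp_rot: [3.141, 0.0, 0.351]
contact_force: [-0.2, 0.2, -1.4]
grip_width: 17.3
```

>>> play_rows(
  moves=[255,0,0,0.3,0,255,0,0,0.5,0,255,0,0,0.5,0],
)

```text
time: 24.47
tool_pos: [580.4, -77.0, 128.4]
tcp_rot: [3.141, -0.0, 0.352]
contact_force: [0.0, 0.5, -0.5]
grip_width: 17.5
```

C and D are level within 0.1 mm, so there is no cross tilt. Next is B.

>>> play_rows(
  moves=[255,0,0,-3,0,255,-4,5,-6,0,255,-12,13,-6,0,255,-19,20,-6,0,255,-21.5,22,-4,0,255,-21.5,22,-2,0,255,-21.5,22,-1,0,255,-21.5,22,-1,0],
)

```text
time: 25.13
tool_pos: [567.5, -104.7, 128.8]
tcp_rot: [-3.141, 0.001, 0.351]
contact_force: [-0.4, -0.2, -0.7]
grip_width: 17.4
```

>>> play_rows(
  moves=[255,0,0,0.4,0,255,0,0,0.8,0,255,0,0,0.8,0],
)

```text
time: 25.38
tool_pos: [567.8, -104.5, 128.6]
tcp_rot: [3.141, -0.0, 0.352]
contact_force: [0.3, -0.5, 0.5]
grip_width: 17.5
```

>>> play_rows(
  moves=[255,0,0,0.4,0,255,0,0,0.7,0,255,0,0,0.7,0],
)

```text
time: 25.63
tool_pos: [567.8, -104.7, 128.2]
tcp_rot: [3.141, -0.0, 0.352]
contact_force: [-0.4, 0.9, 2.8]
grip_width: 17.3
```

>>> play_rows(
  moves=[255,0,0,0.3,0,255,0,0,0.6,0,255,0,0,0.6,0],
)

```text
time: 25.88
tool_pos: [567.7, -104.8, 127.4]
tcp_rot: [3.141, -0.0, 0.352]
contact_force: [-2.4, 0.5, 3.0]
grip_width: 17.2
```

Still moving. I'll press B a little more, then A.

>>> play_rows(
  moves=[255,0,0,0.3,0,255,0,0,0.5,0,255,0,0,0.5,0],
)

```text
time: 26.13
tool_pos: [567.7, -104.9, 126.8]
tcp_rot: [3.141, 0.0, 0.352]
contact_force: [-1.8, 0.7, 5.5]
grip_width: 17.2
```

>>> play_rows(
  moves=[255,0,0,-3,0,255,8,0,-5,0,255,22,0,-5,0,255,36,0,-5,0,255,42,0,-4,0,255,43,0,-2.5,0,255,43,0,-1.2,0,255,43,0,-1,0],
)

```text
time: 26.8
tool_pos: [608.1, -90.0, 127.6]
tcp_rot: [3.141, -0.0, 0.352]
contact_force: [1.7, 0.6, 0.1]
grip_width: 17.4
```

>>> play_rows(
  moves=[255,0,0,0.4,0,255,0,0,0.8,0,255,0,0,0.8,0],
)

```text
time: 27.05
tool_pos: [608.0, -90.1, 127.4]
tcp_rot: [3.141, -0.001, 0.351]
contact_force: [0.4, 1.7, 2.1]
grip_width: 17.2
```

>>> play_rows(
  moves=[255,0,0,0.4,0,255,0,0,0.7,0,255,0,0,0.7,0],
)

```text
time: 27.3
tool_pos: [608.2, -90.1, 126.6]
tcp_rot: [3.141, -0.001, 0.352]
contact_force: [0.7, 2.8, 4.8]
grip_width: 17.8
```

>>> play_rows(
  moves=[255,0,0,0.3,0,255,0,0,0.5,0,255,0,0,0.5,0],
)

```text
time: 27.55
tool_pos: [608.3, -90.0, 126.5]
tcp_rot: [3.141, -0.001, 0.352]
contact_force: [0.3, 1.7, 7.3]
grip_width: 17.2
```

>>> play_rows(
  moves=[255,0,0,0.3,0,255,0,0,0.5,0,255,0,0,0.5,0],
)

```text
time: 27.8
tool_pos: [608.4, -90.1, 126.5]
tcp_rot: [3.141, -0.001, 0.352]
contact_force: [-0.8, 1.5, 9.9]
grip_width: 17.3
```

```bash
python3 - <<'E'
from h import *
S=bot.capture("scene");o=st()
a=cv2.resize(S["color"][200:300,220:320,::-1],(600,600),interpolation=cv2.INTER_CUBIC)
cv2.imwrite("pics/s8z.png",a);z5=cv2.imread("pics/s5z.png")
cv2.imwrite("pics/cmp2.png",np.hstack([cv2.resize(z[300:560,190:450],(390,390)) for z in(z5,a)]))
print([int(v) for v in cv2.cvtColor(cv2.blur(a,(9,1)),6)[320:540:4,322]])
E
```

```text
27.85 [608.39 -90.06 126.49] [ 3.1406e+00 -1.2000e-03  3.5190e-01] F [-1.3  2.2  9.9] g 17.0
[108, 108, 109, 108, 107, 103, 95, 89, 82, 75, 69, 66, 66, 66, 66, 67, 72, 80, 87, 89, 89, 89, 89, 90, 90, 90, 89, 86, 89, 97, 101, 105, 106, 107, 107, 109, 110, 105, 93, 80, 67, 68, 83, 98, 109, 109, 95, 76, 62, 54, 53, 55, 56, 56, 57]
```

View pics/cmp2.png

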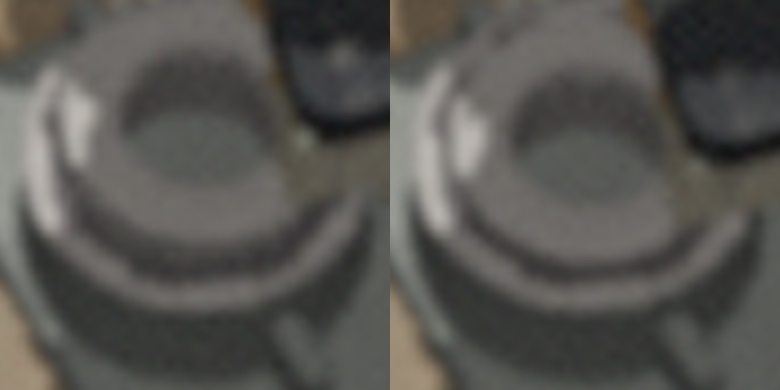

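Side A has stopped firm at 126.5, with the force climbing and no motion. Now B.

>>> play_rows(
  moves=[255,0,0,-3,0,255,-8,0,-6,0,255,-22,0,-6,0,255,-36,0,-6,0,255,-42,0,-5,0,255,-43,0,-3.5,0,255,-43,0,-2.2,0,255,-43,0,-2,0],
)

```text
time: 28.52
tool_pos: [567.9, -104.9, 126.9]
tcp_rot: [-3.142, 0.0, 0.352]
contact_force: [-0.0, 0.9, -1.7]
grip_width: 17.5
```

>>> play_rows(
  moves=[255,0,0,0.4,0,255,0,0,0.7,0,255,0,0,0.7,0],
)

```text
time: 28.77
tool_pos: [568.0, -104.8, 126.8]
tcp_rot: [3.141, -0.0, 0.352]
contact_force: [-0.9, -0.3, 2.9]
grip_width: 17.5
```

>>> play_rows(
  moves=[255,0,0,0.4,0,255,0,0,0.7,0,255,0,0,0.7,0],
)

```text
time: 29.02
tool_pos: [568.1, -104.8, 126.6]
tcp_rot: [3.141, -0.001, 0.352]
contact_force: [-2.0, 0.2, 5.5]
grip_width: 17.2
```

>>> play_rows(
  moves=[255,0,0,0.4,0,255,0,0,0.6,0,255,0,0,0.6,0],
)

```text
time: 29.27
tool_pos: [568.1, -104.8, 126.5]
tcp_rot: [3.141, -0.001, 0.352]
contact_force: [-3.1, 0.1, 9.2]
grip_width: 17.4
```

B is also firm at 126.5. I'll check C and D, then bed.

>>> play_rows(
  moves=[255,0,0,-3,0,255,4,5,-6,0,255,12,13,-6,0,255,19,20,-6,0,255,21.5,22,-5,0,255,21.5,22,-3,0,255,21.5,22,-2,0,255,21.5,22,-1.5,0],
)

```text
time: 29.93
tool_pos: [595.4, -118.0, 126.7]
tcp_rot: [3.141, -0.0, 0.352]
contact_force: [-0.4, 0.0, 1.7]
grip_width: 17.6
```

>>> play_rows(
  moves=[255,0,0,0.4,0,255,0,0,0.7,0,255,0,0,0.7,0],
)

```text
time: 30.18
tool_pos: [595.5, -118.0, 126.6]
tcp_rot: [3.141, -0.001, 0.352]
contact_force: [-1.9, 0.5, 3.9]
grip_width: 17.7
```

>>> play_rows(
  moves=[255,0,0,0.4,0,255,0,0,0.7,0,255,0,0,0.7,0],
)

```text
time: 30.43
tool_pos: [595.6, -118.0, 126.5]
tcp_rot: [3.141, -0.001, 0.352]
contact_force: [-0.7, 0.8, 9.2]
grip_width: 17.4
```

>>> play_rows(
  moves=[255,0,0,0.4,0,255,0,0,0.7,0,255,0,0,0.7,0],
)

```text
time: 30.68
tool_pos: [595.7, -118.1, 126.4]
tcp_rot: [3.14, -0.001, 0.352]
contact_force: [-2.8, 0.9, 12.0]
grip_width: 17.3
```

Firm at C too. Now D, then bed there.

>>> play_rows(
  moves=[255,0,0,-3,0,255,0,-6,-6,0,255,0,-22,-6,0,255,0,-36,-6,0,255,0,-42,-5,0,255,0,-44,-3,0,255,0,-44,-2,0,255,0,-44,-1.5,0],
)

```text
time: 31.35
tool_pos: [580.3, -75.9, 126.6]
tcp_rot: [-3.141, -0.0, 0.352]
contact_force: [-1.5, 3.5, 7.1]
grip_width: 17.5
```

>>> play_rows(
  moves=[255,0,0,0.4,0,255,0,0,0.7,0,255,0,0,0.7,0],
)

```text
time: 31.6
tool_pos: [580.5, -76.2, 126.5]
tcp_rot: [-3.141, -0.001, 0.352]
contact_force: [-3.7, 5.1, 9.4]
grip_width: 17.6
```

>>> play_rows(
  moves=[255,0,0,0.4,0,255,0,0,0.7,0,255,0,0,0.7,0],
)

```text
time: 31.85
tool_pos: [580.6, -76.1, 126.4]
tcp_rot: [-3.141, -0.001, 0.352]
contact_force: [-2.9, 4.6, 13.2]
grip_width: 17.6
```

>>> play_rows(
  moves=[255,0,0,0.4,0,255,0,0,0.7,0,255,0,0,0.7,0],
)

```text
time: 32.1
tool_pos: [580.7, -76.2, 126.4]
tcp_rot: [-3.141, -0.002, 0.352]
contact_force: [-5.4, 4.8, 16.7]
grip_width: 17.4
```

>>> play_rows(
  moves=[255,0,0,0.3,0,255,0,0,0.6,0,255,0,0,0.6,0,255,0,0,0.6,0,255,0,0,0.6,0],
)

```text
time: 32.52
tool_pos: [580.7, -76.1, 126.3]
tcp_rot: [-3.142, -0.002, 0.352]
contact_force: [-5.7, 6.2, 20.5]
grip_width: 17.7
```

>>> play_rows(
  moves=[255,0,0,0.2,0,255,0,0,0.4,0,255,0,0,0.4,0,255,0,0,0.4,0,255,0,0,0.4,0,255,0,0,0.4,0],
)

```text
time: 33.02
tool_pos: [580.7, -76.1, 126.2]
tcp_rot: [3.141, -0.003, 0.352]
contact_force: [-7.4, 5.8, 22.2]
grip_width: 17.9
```

It's bedded at about 24 N, held more than 0.5 s. Lifting away and returning.

>>> play_rows(
  moves=[255,0,0,-3,0,255,0,0,-10,0,255,0,0,-22,0,255,0,0,-36,0,255,0,0,-46,0,255,0,0,-49,0,255,0,0,-49,0,255,0,0,-49,0],
)

```text
time: 33.68
tool_pos: [580.1, -76.8, 171.5]
tcp_rot: [-3.141, 0.001, 0.352]
contact_force: [0.0, 0.1, -1.8]
grip_width: 17.3
```

```bash
python3 - <<'E'
from h import *
togo(587.5,129.9,172)
E
```

```text
33.68 [580.11 -76.83 171.53] [-3.1414e+00  5.0000e-04  3.5160e-01] F [ 0.   0.1 -1.8] g 17.3
tool shift [  78.1 -191.5   -0.5]
```

>>> play_rows(
  moves=[255,4,-10,0,0,255,13,-32,0,0,255,26,-64,0,0,255,40,-98,0,0,255,54,-132,0,0,255,66,-162,0,0,255,75,-183,0,0,255,78,-191,0,0],
)

```text
time: 34.35
tool_pos: [586.8, 133.7, 171.1]
tcp_rot: [-3.14, 0.001, 0.355]
contact_force: [0.7, -0.9, -1.5]
grip_width: 17.5
```

>>> play_rows(
  moves=[255,0,0,0,0,255,0,0,0,0,255,0,0,0,0,255,0,0,0,0],
)

```text
time: 34.68
tool_pos: [587.8, 128.0, 171.8]
tcp_rot: [3.141, 0.0, 0.35]
contact_force: [-0.5, -0.5, -1.8]
grip_width: 17.4
```

```bash
python3 - <<'E'
from h import *
S=bot.capture("scene")
togo(587.5,129.9,172)
p=bot.get_obs()["tool_pos"]
for d in (74.6,72,34.6):print(((proj(S,p-[0,0,d])-[230,110]+.5)*6).round(0))
a=cv2.resize(S["color"][110:210,230:330,::-1],(600,600),interpolation=cv2.INTER_CUBIC);b=cv2.imread("pics/s3z.png")
cv2.imwrite("pics/s9z.png",np.hstack([b[200:500,160:460],a[200:500,160:460]]))
E
```

```text
34.73 [587.82 128.05 171.92] [3.1414e+00 3.0000e-04 3.5000e-01] F [-0.5 -0.2 -1. ] g 17.6
tool shift [ 0.3 -1.8 -0.1]
[288. 324.]
[288. 319.]
[291. 245.]
```

View pics/s9z.png

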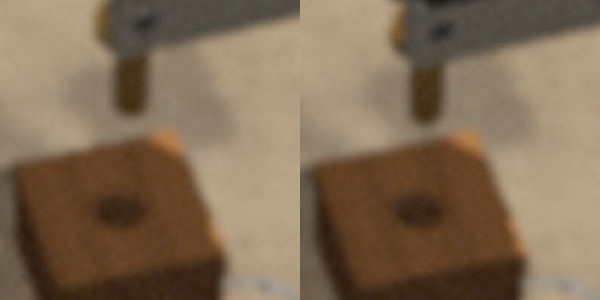

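The rod shows the same visible length and upright stance as at pick-up; the tip is at (126,122) in the right half, against (131,113) before, which the pose difference explains. I'll align above the hole.

>>> play_rows(
  moves=[255,0,-0.5,8,0,255,0,-0.5,18,0,255,0,-0.5,28,0,255,0,-0.5,36,0,255,0,-0.5,40,0,255,0,-0.5,40,0,255,0,-0.5,40,0,255,0,-0.5,40,0],
)

```text
time: 35.4
tool_pos: [587.9, 129.9, 132.3]
tcp_rot: [3.141, -0.001, 0.352]
contact_force: [-0.5, 0.3, -1.7]
grip_width: 17.1
```

```bash
python3 - <<'E'
from h import *
S=bot.capture("scene")
togo(587.5,129.9,81)
a=cv2.resize(S["color"][110:210,230:330,::-1],(600,600),interpolation=cv2.INTER_CUBIC)
cv2.imwrite("pics/s10z.png",a)
E
```

```text
35.45 [587.9  129.98 132.5 ] [ 3.1412e+00 -1.0000e-03  3.5200e-01] F [-0.2  1.  -0.9] g 17.6
tool shift [-0.4 -0.1 51.5]
```

View pics/s10z.png

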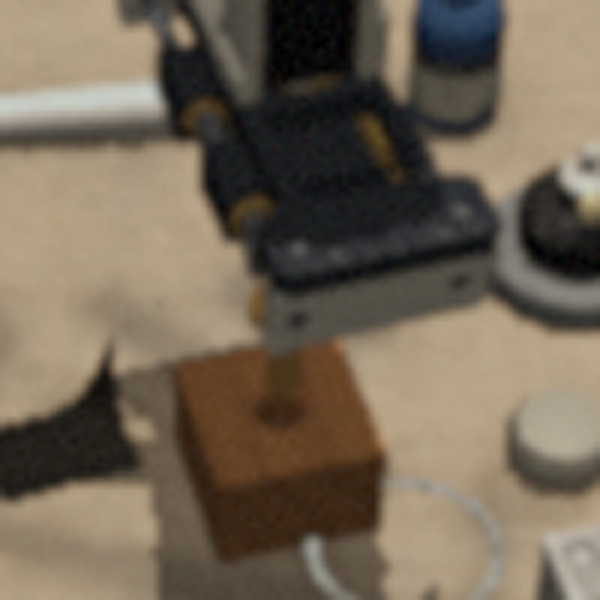

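The tip is directly over the hole (rod at x≈284, hole at ≈281). I'll lower it with a small correction.

>>> play_rows(
  moves=[255,-0.5,0,4,0,255,-0.5,0,9,0,255,-0.5,0,14,0,255,-0.5,0,18,0,255,-0.5,0,20,0,255,-0.5,0,20,0],
)

```text
time: 35.95
tool_pos: [586.7, 129.7, 111.2]
tcp_rot: [-3.141, 0.001, 0.352]
contact_force: [-0.6, -0.2, -1.5]
grip_width: 17.1
```

>>> play_rows(
  moves=[255,0,0,5,0,255,0,0,11,0,255,0,0,17,0,255,0,0,22,0,255,0,0,26,0,255,0,0,28,0,255,0,0,28,0,255,0,0,28,0],
)

```text
time: 36.62
tool_pos: [587.1, 129.7, 84.0]
tcp_rot: [3.142, 0.0, 0.352]
contact_force: [0.0, 0.2, -1.8]
grip_width: 17.6
```

In the hole with no side force. I'll lower to touch, then open.

>>> play_rows(
  moves=[255,0,0,1,0,255,0,0,2,0,255,0,0,2.5,0,255,0,0,2.5,0,255,0,0,2.5,0],
)

```text
time: 37.03
tool_pos: [587.1, 129.7, 81.5]
tcp_rot: [3.141, -0.0, 0.352]
contact_force: [0.2, 0.4, -0.6]
grip_width: 17.3
```

>>> play_rows(
  moves=[255,0,0,0.7,0,255,0,0,0.7,0,255,0,0,0.7,0],
)

```text
time: 37.28
tool_pos: [587.1, 129.7, 80.8]
tcp_rot: [3.142, 0.0, 0.352]
contact_force: [0.4, -0.1, -1.3]
grip_width: 17.3
```

>>> play_rows(
  moves=[255,0,0,0.6,0,255,0,0,0.6,0,255,0,0,0.6,0],
)

```text
time: 37.53
tool_pos: [587.2, 129.7, 80.4]
tcp_rot: [3.141, -0.0, 0.352]
contact_force: [-0.3, 0.7, 0.6]
grip_width: 17.7
```

>>> play_rows(
  moves=[220,0,0,0,0,180,0,0,0,0,140,0,0,0,0,100,0,0,0,0,60,0,0,0,0,20,0,0,0,0,0,0,0,0,0,0,0,0,0,0],
)

```text
time: 38.2
tool_pos: [587.1, 129.7, 80.2]
tcp_rot: [3.142, 0.0, 0.352]
contact_force: [0.3, -0.2, -0.4]
grip_width: 59.6
```

>>> play_rows(
  moves=[0,0,0,0,0,0,0,0,0,0,0,0,0,0,0,0,0,0,0,0,0,0,0,0,0,0,0,0,0,0],
)

```text
time: 38.7
tool_pos: [587.1, 129.7, 80.2]
tcp_rot: [3.142, 0.0, 0.352]
contact_force: [-0.4, 0.0, -0.1]
grip_width: 91.2
```

>>> play_rows(
  moves=[0,0,0,-5,0,0,0,0,-18,0,0,0,0,-36,0,0,0,0,-54,0,0,0,0,-72,0,0,0,0,-90,0,0,0,0,-104,0,0,0,0,-110,0],
)

```text
time: 39.37
tool_pos: [587.9, 129.8, 192.9]
tcp_rot: [3.14, -0.004, 0.352]
contact_force: [0.5, 0.7, -0.1]
grip_width: 92.0
```

>>> play_rows(
  moves=[0,-10,0,-5,0,0,-30,0,-10,0,0,-55,0,-15,0,0,-80,0,-20,0,0,-105,0,-20,0,0,-125,0,-20,0,0,-138,0,-20,0,0,-142,0,-20,0],
)

```text
time: 40.03
tool_pos: [450.9, 80.3, 209.7]
tcp_rot: [-3.141, 0.002, 0.351]
contact_force: [0.8, 0.4, 0.1]
grip_width: 92.0
```

```bash
python3 - <<'E'
from h import *
S=bot.capture("scene");T=bot.capture("top");st()
cv2.imwrite("pics/s11.png",S["color"][:,:,::-1]);cv2.imwrite("pics/t11.png",T["color"][:,:,::-1])
a=cv2.resize(S["color"][140:215,240:315,::-1],(400,400),interpolation=cv2.INTER_CUBIC)
b=cv2.resize(S["color"][235:310,236:311,::-1],(400,400),interpolation=cv2.INTER_CUBIC)
cv2.imwrite("pics/s12.png",np.hstack([a,b]))
E
```

```text
40.13 [452.95  80.61 210.05] [-3.1415e+00  5.0000e-04  3.5140e-01] F [ 0.3 -0.2 -0. ] g 92.0
```

View pics/s12.png

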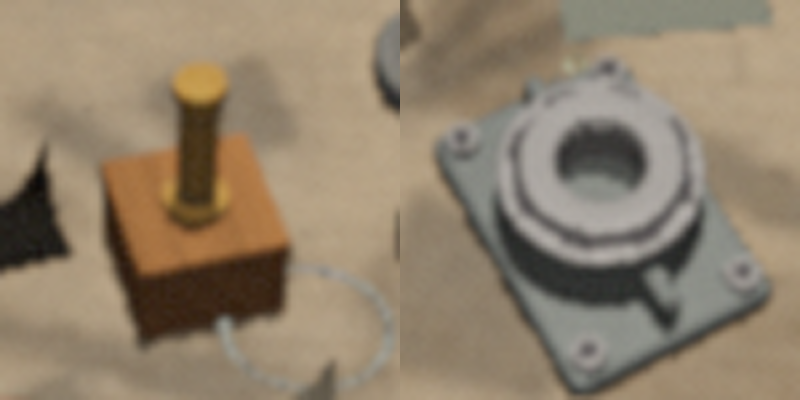

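View pics/s11.png

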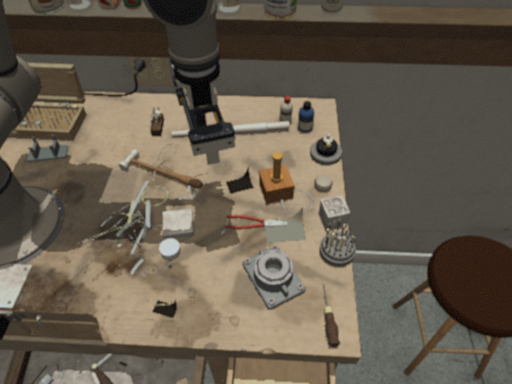

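The drift is upright in its stand, with its head at zoom (200,83) against (200,81) at the start. The cup's flange sits low with an even gap, and the other things are where they were. Handing in.

>>> play_rows(
  moves=[0,0,0,0,0,0,0,0,0,0,0,0,0,0,0,0,0,0,0,0],
)

```text
time: 40.47
tool_pos: [454.2, 80.9, 209.9]
tcp_rot: [-3.142, 0.0, 0.352]
contact_force: [0.3, -0.5, 0.1]
grip_width: 91.6
```

```bash
python3 -c "
from h import *
st();print(bot.close_job())"
```

```text
40.47 [454.16  80.94 209.93] [-3.1416e+00  3.0000e-04  3.5200e-01] F [ 0.3 -0.5  0.1] g 91.6
the job is handed in; nothing more can be done
None
```

I took the drift from its stand and pressed the cup home with light presses, alternating between two opposite sides of the rim. I then bedded it, stood the drift back and handed in at about 40 s of the 72 s; no verdict was reported.

- **Seating:** in light presses at four points round the rim, the cup stopped firm at the same height to about 0.1 mm (tool height 126.4–126.5 mm). That puts its origin at roughly 1 mm above the housing face, and square.
- **Bedding:** I held about 22–24 N vertically on one side of the rim for a little over 0.5 s, estimated from the wrist force plus the drift's weight. With the side force, the total was about 26 N. I did not repeat the firm press on the other sides.
- **Last pictures:** the drift stands upright in the stand as at the start. The flange gap looks even, the other things on the bench look unmoved, and the gripper is open and clear.

Two readings did not fit. The wrist force while the cup was sinking was about 6 N, below the stated 8–14 N. Early contact heights also suggested the drift might be slipping in the grip by about half a millimetre. Later pictures showed the cup really was sinking, and the drift went back into the stand at its original height, so I took the slip as negligible.

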